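# Dial open the key cabinet by the courtyard door

### The job

Unlock the key cabinet: turn its dial clockwise to 12, anticlockwise to 24, then slowly clockwise towards 19, stopping as soon as you feel the bolt drop and catch the dial - the lock is worn, so this comes up to two and a half marks before or after 19, and a dial forced on past it rides out again. Then gently push the lever catch round, away from the dial, all the way to its stop; if it is blocked do not force it. Leave everything else where it lies.

Things in the scene. Friction and masses are not known exactly. Their poses are not given: they have to be found in the camera images.
- cabinet: Fixed key cabinet: white perforated steel console 380 (x) x 460 (y) x 84 mm high; its top frames a flat green steel door, face 90 mm above the table. Origin: centre of the console's underside; x away from the robot at yaw 0, y left, z up. Dial axis at (20, 75) mm, lever pivot at (20, -85) mm in this frame. Place and yaw vary.
- dial_centre (a point): On the dial's vertical axis, 110 mm above the table. The dial is a black graduated disc 96 mm across, its top 97 mm above the table, carrying a round fluted black grip knob 48 mm across that reaches from there up to 127 mm above the table. No raised part within 70 mm of the axis but these.
- zero_mark (a point): The broad red mark on the dial disc, 39 mm from its axis: number 0 (turns with the dial; a red stripe on the knob's top points at it). 40 marks, 9 degrees apart, white but for 0; every fifth is longer, the tens longest. Numbers count up clockwise round the disc, seen from above.
- index (a point): The fixed red index mark on the aluminium ring round the dial, on the side away from the robot (cabinet +x), 54 mm from the dial's axis: the dial mark that points to it is the number dialled.
- dial (a joint): Dial angle (rad), anticlockwise from above positive, counting on over whole turns; 0 has number 0 at the index. Number at the index = angle / 0.15708 (modulo 40), so clockwise counts down. Starts between 28 and 33; going clockwise from there to 12 picks up all the lock's wheels. Turns with 0.05 to 0.15 N m, has no springback, stays where left.
- knob_top (a point): Centre of the knob's top. Lock feel: 12 and 24 must be hit within a mark; overshooting either is not mended by turning back: begin again from above 30, clockwise to 12. On the last turn from 24 the dial runs light (0.05 N m) until the sprung bolt catches it at a hidden place from 21.5 to 16.5: resistance climbs past 0.15 N m within half a mark. Above about 0.25 N m the bolt rides out.
- lever_pivot (a point): Point on the vertical pivot axis of the lever catch, 108 mm above the table (18 mm above the door face), half way up the arm's thickness.
- lever_end (a point): Centre of the black ball (24 mm across) at the free end of the lever catch, 98 mm from the pivot axis, 109 mm above the table. The arm between is a straight steel bar 15 mm wide, from 10 to 26 mm above the door face; it can be pushed from the side with closed fingertips, 70 to 85 mm from the pivot.
- lever (a joint): Angle of the lever catch (rad): 0 shut (the arm points to the cabinet's -x side, towards the robot), 1.3 open at its stop (the arm points towards cabinet -y, away from the dial); anticlockwise seen from above opens. It stays where it is left and needs about 4 N at 75 mm from the pivot. While the lock is shut it is blocked after about 0.06 rad.
- yellow_fob: Bystander: round yellow fob 38 mm across, 6 mm thick, with a brass key, 102 mm long in all, lying on the console's far edge. Origin: centre of the fob's underside, the key along +x.
- clothespin: Bystander: blue plastic clothespin 72 x 14 x 10 mm, lying on the console's near edge; origin: centre of its underside.
- steel_hook: Bystander: steel S-hook of 8 mm round bar, about 85 x 44 mm, lying flat on the console's far edge; origin: its middle, at the underside.
- rice_bowl: Bystander: white ceramic rice bowl, 120 mm across the rim, 58 mm high, on the table to the left; origin: centre of its underside.
- torch: Bystander: black and orange hand torch 140 mm long, 40 mm thick, lying on the table to the right; origin under its middle.
- padlock: Bystander: brass padlock 46 x 42 x 20 mm with steel shackle, lying flat on the table to the left; origin: centre of the body's underside.
- mug: Bystander: blue mug 80 mm across, 85 mm high, on the table to the far right; origin: centre of its underside.

How it is judged:
At the end, for the whole second after the job is handed in: The lever catch stands open, at 1.2 rad or more of its 1.3 rad (which the lock allows only once the combination has been dialled and the bolt has dropped), at rest, and every bystander lies within 30 mm of where it lay (value of joint lever above 1.2 rad and velocity of joint lever below 0.05 rad/s and distance of each of rice_bowl, clothespin, yellow_fob, steel_hook, torch, padlock, mug from where it was at the start of the episode below 0.03 m); the robot touches nothing.
It fails at once if the lever catch is forced: pushed with more than 25 N (contact force between anything else and lever above 25 N).
It fails at once if a bystander (bowl, clothespin, fob, hook, torch, padlock, mug) is moved by more than 30 mm (distance of any of rice_bowl, clothespin, yellow_fob, steel_hook, torch, padlock, mug from where it was at the start of the episode above 0.03 m).
It also fails if it takes over 72 s, if anything falls off the work surface, if the arm or the gripper's body presses on something with over 40 N, if the wrist force passes 120 N, or if a joint passes its speed limit or range.

### The arm

A 6-joint arm with a two-finger parallel gripper is mounted at the origin on the work surface. World frame = base frame: x ahead of the robot, y to its left, z up, the work surface at z = 0. Lengths are in m, angles in rad, forces in N, time in s.
With the tool pointing down it reaches from about 0.3 to 0.75 m from the base axis. Payload 8.5 kg.
Tool frame: the origin (TCP) lies at the very end of the fingers, on their centre line; the grasp point (between the pads) lies 19 mm behind it; z points along the fingers, y is the direction in which the jaws open and shut (so a half turn about z gives the same grasp; the last joint's range is limited). The gripper opens to 85 mm and grips with 20 to 120 N. Pads are 22 mm wide; open, the fingers measure 114 mm over their backs; the gripper's body (76 mm by 85 mm) begins 54 mm behind the grasp point. The pads swing forward as they close: fully open they stand 13 mm farther back than shut.
Start: joints at [-1.409, 0.381, 1.297, -0, 1.464, -0.215], TCP at [0.202, -0.511, 0.231] pointing down, gripper open.
Joint ranges: [-3.11, 3.11], [-0.89, 2.33], [0.22, 2.48], [-1.42, 4.56], [0.17, 2.85], [-2.88, 2.88]. Speed limits (rad/s): [2.39, 2.39, 3.14, 3.14, 3.14, 3.14].

### API

Orientations are given as a unit quaternion [w, x, y, z].
In Python, from cell import r, cams gives the robot as it stands. The module is installed in compiled form; this text tells all that it offers.
- The arm moves only by the tool send_rows, never from a script. Its arguments are lists of equal length, an entry for each row: "gripper": the closure, from 0 (fully open) to 1 (shut); "offset": the shift along the tool's x, y, z in m, a list of three; "delta_rot": the turn, a rotation vector about the tool's x, y, z in degrees, a list of three. A call has 1 to 12 rows; each row shifts and turns the commanded pose from where the row before left it, along the tool's axes as they then stand; what a row does not reach is not made up. A row lasts 1/12 s, in which the tool goes at most 41.7 mm and 7.16 degrees, less where a joint would pass 70% of its speed; a pose out of reach is approached as far as the arm can. A call with a gripper value outside its range is refused whole. The fingers move at their own pace and stop on an object; "grip_force" is the grip in N (left out, the last holds). Time passes only in rows, so rows that do not move let the fingers close. It gives the time, the measured TCP pose, the force and the opening at its end, in the units of the state.
- r.get_obs(): the state, without advancing time (a new reading comes with each control period).
- cams.read_camera(name): name is "scene" or "top" or "wrist"; returns a dict with "image" (480x640x3 uint8, red, green, blue), "intrinsics" (3x3 intrinsics, pixels), "R" (3x3) and "t" (3): a world point X has camera coordinates R X + t; the wrist camera has in their place "T_tool_cam" (4x4, takes a point from camera to tool coordinates, whose origin is the TCP and whose axes are the flange's). Camera axes: x right, y down, z forward; pixel columns grow to the right and rows downward; lengths in m; the calibration is good to about 2 mm. The wrist camera is an equidistant fisheye: a pixel r from the principal point sees the ray r / f radians off the axis. A picture is of the moment at which its call begins: read the wrist's pose just before it. There is no depth.
- r.job_done(): hands the job in, once; it reports no verdict.
The state is a dict: "time": time; "joints": joint angles; "dq": joint speeds; "joint_efforts": joint torques, N m; "tcp_pos": TCP position; "tool_rot": TCP orientation; "wrist_force": force on the tool from outside, world axes, zero at the start; "ft_torque": the same for the moment, N m; "width": finger opening in m.
Only numpy, scipy, OpenCV 4.12 (cv2) and the standard library are available. Lean on these libraries where they do the work, as an engineer would, in place of code of your own. Each camera call takes 0.05 s, during which the arm holds its last target. There are 200 camera calls.

## Working session

There is one attempt and no reset: what is moved stays moved. The work goes in short steps, Python scripts to look and compute and a tool call to move; the robot and the scene stay as the last step left them, time stands still between calls to the robot, and variables do not carry over. Pictures are saved under pics/ and viewed, about 8 in all and at most 12, crops included, and the job is handed in when it is done.

Besides the shell and the picture viewer there is one more tool, called after "Emit:" as a command line: name --argument value ..., lists and objects as JSON in quotes. send_rows: Moves the arm, as the interface text tells. Its arguments: {"type":"object","properties":{"gripper":{"type":"array"},"offset":{"type":"array"},"delta_rot":{"type":"array"},"grip_force":{"type":"number"}},"required":["gripper","offset","delta_rot"]}

```bash
mkdir -p pics; python3 - <<'E'
from cell import r,cams
import cv2,numpy as np
o=r.get_obs(); print({k:np.round(v,3).tolist() for k,v in o.items()})
for n in("top","scene"):
    c=cams.read_camera(n); np.savez(n,**c); cv2.imwrite(f"pics/{n}.png",c["image"][:,:,::-1]); print(n,c["intrinsics"],c["R"],c["t"])
c=cams.read_camera("wrist"); print(c["T_tool_cam"],c["intrinsics"])
E
```

```text
{'time': 0.0, 'joints': [-1.409, 0.381, 1.298, 0.0, 1.464, -0.215], 'dq': [-0.0, 0.002, -0.0, 0.0, -0.0, 0.001], 'joint_efforts': [-0.001, -44.847, -23.128, -0.0, 0.005, -0.0], 'tcp_pos': [0.202, -0.511, 0.231], 'tool_rot': [-0.001, 0.982, 0.187, 0.0], 'wrist_force': [0.098, -0.517, 0.04], 'ft_torque': [-0.036, 0.008, 0.013], 'width': 0.086}
top [[573.41307813   0.         318.82343699]
 [  0.         573.41307813 238.85207326]
 [  0.           0.           1.        ]] [[-2.37236305e-02 -9.99718215e-01 -8.24748642e-04]
 [-9.92455310e-01  2.36505282e-02 -1.20304238e-01]
 [ 1.20289844e-01 -2.03552714e-03 -9.92736727e-01]] [-0.0080929   0.60566722  1.71772951]
scene [[538.53273756   0.         320.59981862]
 [  0.         538.53273756 246.40581764]
 [  0.           0.           1.        ]] [[ 0.35973068  0.93291489  0.01623731]
 [ 0.7622495  -0.283797   -0.58175163]
 [-0.53811666  0.22165079 -0.81320439]] [-0.21210818 -0.39202444  1.82361915]
[[ 4.50147180e-04 -9.50249041e-01 -3.11490862e-01  7.95831241e-02]
 [ 9.99999897e-01  4.10753168e-04  1.92074108e-04 -4.46035489e-04]
 [-5.45723781e-05 -3.11490917e-01  9.50249128e-01 -1.41134396e-01]
 [ 0.00000000e+00  0.00000000e+00  0.00000000e+00  1.00000000e+00]] [[371.64829954   0.         328.6397103 ]
 [  0.         371.64829954 247.46861506]
 [  0.           0.           1.        ]]
```

View pics/top.png

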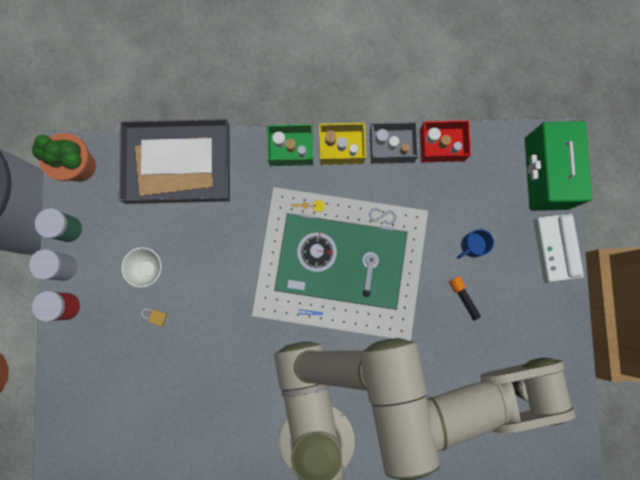

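```bash
python3 - <<'E'
import cv2
i=cv2.imread("pics/top.png")[180:345,245:435]
cv2.imwrite("pics/crop.png",cv2.resize(i,None,fx=4,fy=3.6 if 0 else 4,interpolation=cv2.INTER_CUBIC)[:600])
E
```

```text
(no output)
```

View pics/crop.png

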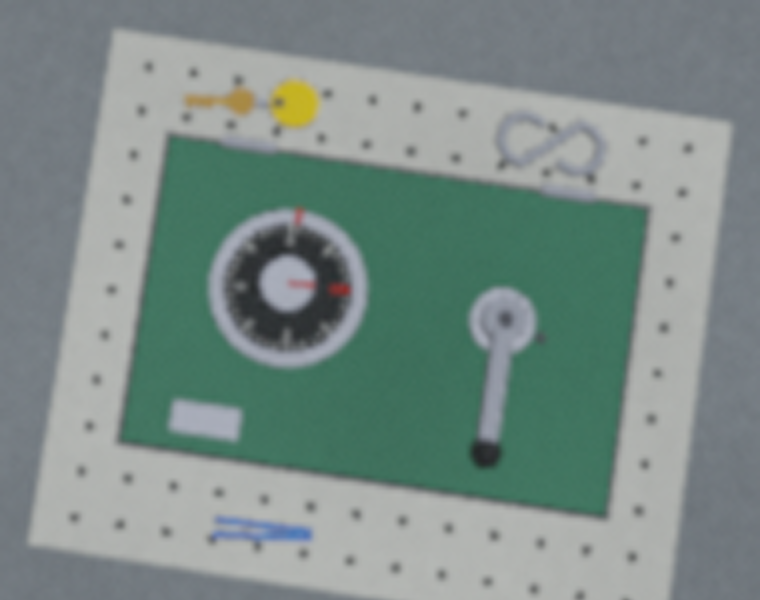

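```bash
cat > h.py <<'E'
import numpy as np
def bp(cam,u,v,z):
    K,R,t=cam["intrinsics"],cam["R"],cam["t"]; C=-R.T@t
    d=R.T@np.linalg.solve(K,[u,v,1]); return C+d*(z-C[2])/d[2]
E
python3 - <<'E'
from h import *
c=np.load("top.npz")
P={n:bp(c,245+(u-1.5)/4,180+(v-1.5)/4,z) for n,u,v,z in [("disc",288,288,.095),("knob",287,283,.127),("index",299,216,.095),("zero",340,290,.097),("stripe",313,285,.127),("piv",504,320,.118),("ball",486,454,.109),("tl",167,134,.09),("tr",650,207,.09),("bl",119,442,.09),("br",607,518,.09)]}
for k,v in P.items(): print(k,v.round(4))
a=lambda p,q:np.degrees(np.arctan2(*(P[q]-P[p])[1::-1]))
l=lambda p,q:np.linalg.norm((P[q]-P[p])[:2])
print("dial-piv",l("disc","piv"),"yaw",a("piv","disc")-90,"door yaw",a("tr","tl")-90,a("br","bl")-90,a("bl","tl"),a("br","tr"),"index",a("disc","index"),l("disc","index"),"zero",a("disc","zero"),l("disc","zero"),"stripe",a("knob","stripe"),"lever",a("ball","piv"),l("ball","piv"))
E
```

```text
disc [ 0.5604 -0.015   0.095 ]
knob [ 0.5609 -0.0144  0.127 ]
index [ 0.6138 -0.0244  0.095 ]
zero [ 0.5579 -0.0532  0.097 ]
stripe [ 0.559  -0.0332  0.127 ]
piv [ 0.5311 -0.1712  0.118 ]
ball [ 0.4348 -0.1557  0.109 ]
tl [0.6784 0.0725 0.09  ]
tr [ 0.6149 -0.2851  0.09  ]
bl [0.4504 0.1116 0.09  ]
br [ 0.3867 -0.244   0.09  ]
dial-piv 0.15897739211225295 yaw -10.63163694737014 door yaw -10.06086507337912 -10.169403722169733 -9.726087230039752 -10.200972980843144 index -9.980842032080043 0.05413625109853648 zero -93.87086654625435 0.03833075872907613 stripe -95.78397487420474 lever -9.192759722277168 0.0975367910330749
```

Emit:
send_rows --gripper '[0,0,0,0,0,0,0,0,0,0,0,0]' --offset '[[0.0287,-0.0183,0],[0.0287,-0.0183,0],[0.0287,-0.0183,0],[0.0287,-0.0183,0],[0.0287,-0.0183,0],[0.0287,-0.0183,0],[0.0287,-0.0183,0],[0.0287,-0.0183,0],[0.0287,-0.0183,0],[0.0287,-0.0183,0],[0.0287,-0.0183,0],[0.0287,-0.0183,0]]' --delta_rot '[[0,0,0],[0,0,0],[0,0,0],[0,0,0],[0,0,0],[0,0,0],[0,0,0],[0,0,0],[0,0,0],[0,0,0],[0,0,0],[0,0,0]]'

```text
time: 1.15
tcp_pos: [0.4424, -0.1789, 0.2313]
tool_rot: [-0.0, 0.982, 0.187, -0.0]
wrist_force: [0.2, -1.3, -0.3]
width: 0.0855
```

Emit:
send_rows --gripper '[0,0,0,0,0,0,0,0]' --offset '[[0.0287,-0.0183,0],[0.0287,-0.0183,0],[0.0287,-0.0183,0],[0.0287,-0.0183,0],[0.0287,-0.0183,0],[0.0287,-0.0183,0],[0,0,0],[0,0,0]]' --delta_rot '[[0,0,0],[0,0,0],[0,0,0],[0,0,0],[0,0,0],[0,0,0],[0,0,-7],[0,0,-7]]'

```text
time: 1.82
tcp_pos: [0.5621, -0.0133, 0.2306]
tool_rot: [-0.0, 0.951, 0.31, -0.0]
wrist_force: [-0.4, -0.0, -0.2]
width: 0.0857
```

Emit:
send_rows --gripper '[0,0,0,0,0,0,0,0,0,0,0,0]' --offset '[[0,0,0],[0,0,0],[0,0,0],[0,0,0],[0,0,0],[0,0,0],[0,0,0],[0,0,0],[0,0,0],[0,0,0],[0,0,0],[0,0,0]]' --delta_rot '[[0,0,-7],[0,0,-7],[0,0,-7],[0,0,-7],[0,0,-7],[0,0,-7],[0,0,-7],[0,0,-7],[0,0,-7],[0,0,-7],[0,0,-7],[0,0,0]]'

```text
time: 2.82
tcp_pos: [0.5614, -0.015, 0.2311]
tool_rot: [-0.0, 0.553, 0.833, -0.0]
wrist_force: [-0.5, -0.6, 0.6]
width: 0.0856
```

```bash
cat >> h.py <<'E'
from scipy.spatial.transform import Rotation as Rn
def obs():
    from cell import r
    o=r.get_obs(); q=np.array(o["tool_rot"]); R=Rn.from_quat(q[[1,2,3,0]])
    M=R.as_matrix()
    print("t %.2f tcp %s psi %.2f tilt %.2f F %s M %s w %.4f j6 %.1f"%(o["time"],np.round(o["tcp_pos"],4),np.degrees(np.arctan2(M[1,0],M[0,0])),np.degrees(np.arccos(-M[2,2])),np.round(o["wrist_force"],2),np.round(o["ft_torque"],3),o["width"],np.degrees(o["joints"][5])))
    return o,M
def wr(o,M,cam,u,v,z):
    K=cam["intrinsics"]; d=np.array([u-K[0,2],v-K[1,2]]); r_=np.hypot(*d); th=r_/K[0,0]
    ray=np.r_[d/max(r_,1e-9)*np.sin(th),np.cos(th)]; T=cam["T_tool_cam"]
    C=np.array(o["tcp_pos"])+M@T[:3,3]; w=M@T[:3,:3]@ray
    return C+w*(z-C[2])/w[2]
E
python3 - <<'E'
from h import *; from cell import cams; import cv2,pickle
o,M=obs(); c=cams.read_camera("wrist"); pickle.dump((o,M,c),open("w1.pkl","wb")); cv2.imwrite("pics/w1.png",c["image"][:,:,::-1])
E
```

```text
t 2.82 tcp [ 0.5614 -0.015   0.2311] psi 112.84 tilt 0.04 F [-0.55 -0.61  0.64] M [0.024 0.018 0.036] w 0.0856 j6 -36.4
```

View pics/w1.png

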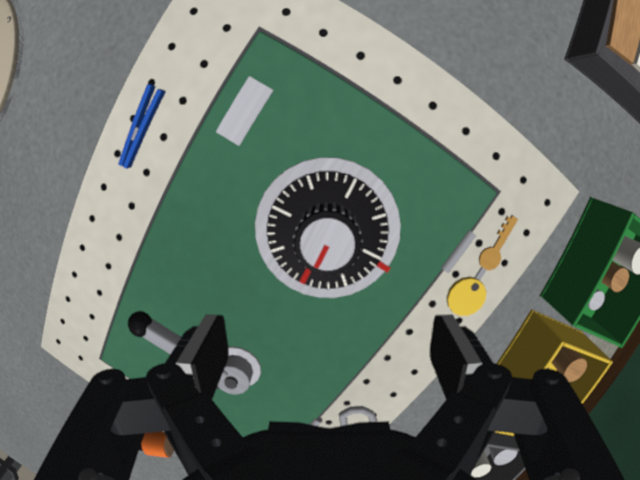

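```bash
python3 - <<'E'
import cv2
i=cv2.imread("pics/w1.png")[145:310,240:415]
cv2.imwrite("pics/w1c.png",cv2.resize(i,None,fx=3.6,fy=3.6,interpolation=cv2.INTER_CUBIC))
E
```

```text
(no output)
```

View pics/w1c.png

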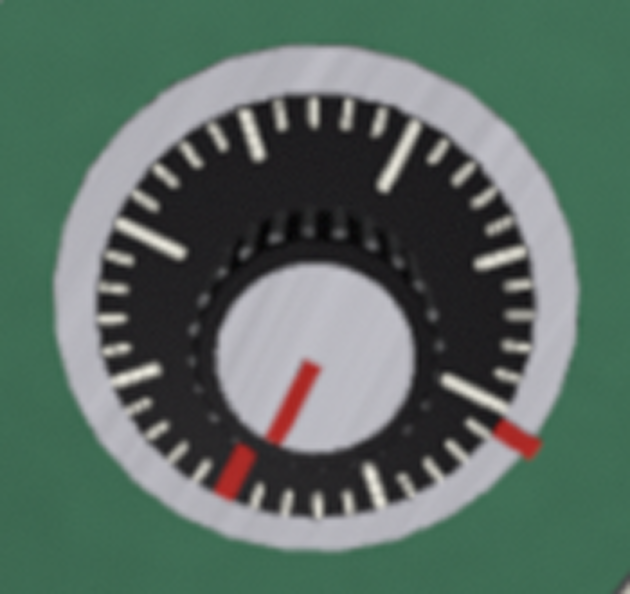

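```bash
python3 - <<'E'
from h import *; import pickle
o,M,c=pickle.load(open("w1.pkl","rb"))
f=lambda u,v,z:wr(o,M,c,240+(u-1.3)/3.6,145+(v-1.3)/3.6,z)[:2]
zero=f(237,472,.097);m20=f(398,157,.097);m10=f(150,239,.097);m30=f(475,393,.097);idx=f(518,440,.094);knob=f(315,357,.127)
disc=(f(315,93,.097)+f(315,517,.097)+f(97,308,.097)+f(535,300,.097))/4
print(zero,m20,m10,m30,idx,"knob",knob,"disc",disc)
ce=(zero+m20)/2;print(ce,(m10+m30)/2)
a=lambda p,q:np.degrees(np.arctan2(*(q-p)[::-1]))
for C in(knob,disc,):
  print(a(C,idx),[((a(C,p)-a(C,idx))/9+n)%40 for p,n in((zero,0),(m10,10),(m20,20),(m30,30))])
E
```

```text
[ 0.55701163 -0.05338972] [0.56160127 0.0250317 ] [ 0.52029268 -0.01124878] [ 0.59806921 -0.01587453] [ 0.61255919 -0.02305065] knob [ 0.55901188 -0.01303093] disc [ 0.55851188 -0.01190122]
[ 0.55930645 -0.01417901] [ 0.55918094 -0.01356166]
-10.598569106785462 [np.float64(30.86235695847211), np.float64(30.884805933217315), np.float64(30.745193827021478), np.float64(30.71493870697873)]
-11.656046108721583 [np.float64(31.06501053311134), np.float64(31.18644943557888), np.float64(30.763828527738006), np.float64(30.657805837333747)]
```

Emit:
send_rows --gripper '[0,0,0,0,0,0,0,0]' --offset '[[0.0014,-0.0009,0.02],[0,0,0.02],[0,0,0.02],[0,0,0.02],[0,0,0.02],[0,0,0.02],[0,0,0.01],[0,0,0]]' --delta_rot '[[0,0,0],[0,0,0],[0,0,0],[0,0,0],[0,0,0],[0,0,0],[0,0,0],[0,0,0]]' --grip_force 50

```text
time: 3.53
tcp_pos: [0.5592, -0.0139, 0.0994]
tool_rot: [-0.002, 0.556, 0.831, -0.001]
wrist_force: [0.4, -0.8, -0.3]
width: 0.0855
```

Emit:
send_rows --gripper '[0.3,0.5,0.7,0.7,0.7,0.7,0.7,0.7,0.7,0.7]' --offset '[[0,0,0],[0,0,0],[0,0,0],[0,0,0],[0,0,0],[0,0,0],[0,0,0],[0,0,0],[0,0,0],[0,0,0]]' --delta_rot '[[0,0,0],[0,0,0],[0,0,0],[0,0,0],[0,0,0],[0,0,0],[0,0,0],[0,0,0],[0,0,0],[0,0,0]]'

```text
time: 4.37
tcp_pos: [0.56, -0.0145, 0.1029]
tool_rot: [0.001, 0.555, 0.832, -0.0]
wrist_force: [-5.0, -1.6, 7.3]
width: 0.0465
```

```bash
python3 -c "
from h import *; obs()"
```

```text
t 4.37 tcp [ 0.56   -0.0145  0.1029] psi 112.57 tilt 0.08 F [-4.95 -1.57  7.34] M [-0.292  0.883  0.017] w 0.0465 j6 -36.1
```

Emit:
send_rows --gripper '[0.7,0.7,0.7,0.7,0.7,0.7,0.7,0.7,0.7,0.7,0.7,0.7]' --offset '[[0,-0.0005,-0.001],[0,0,0],[0,0,0],[0,0,0],[0,0,0],[0,0,0],[0,0,0],[0,0,0],[0,0,0],[0,0,0],[0,0,0],[0,0,0]]' --delta_rot '[[0,0,0],[0,0,5],[0,0,5],[0,0,5],[0,0,5],[0,0,5],[0,0,5],[0,0,5],[0,0,5],[0,0,5],[0,0,5],[0,0,0]]'

```text
time: 5.37
tcp_pos: [0.5596, -0.0144, 0.103]
tool_rot: [0.0, 0.855, 0.518, -0.0]
wrist_force: [-3.2, -1.9, 3.9]
width: 0.0465
```

```bash
python3 - <<'E'
from h import *; from cell import cams; import cv2,pickle
o,M=obs(); c=cams.read_camera("wrist"); pickle.dump((o,M,c),open("w2.pkl","wb")); cv2.imwrite("pics/w2.png",c["image"][:,:,::-1])
E
```

```text
t 5.37 tcp [ 0.5596 -0.0144  0.103 ] psi 62.40 tilt 0.03 F [-3.19 -1.86  3.86] M [-0.247  0.553 -0.074] w 0.0465 j6 14.0
```

View pics/w2.png

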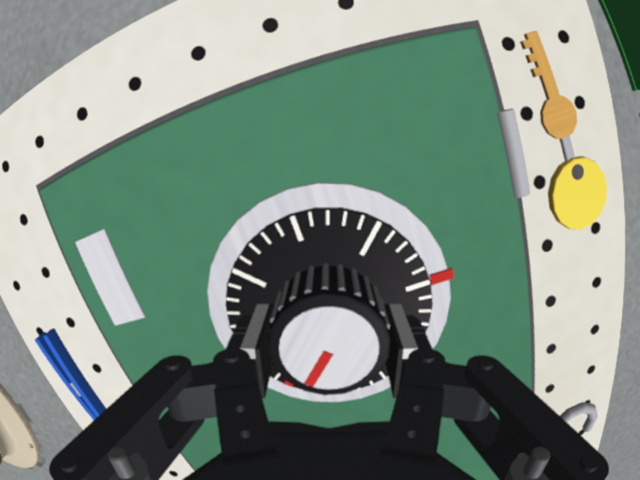

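```bash
python3 - <<'E'
from h import *; import pickle
o,M,c=pickle.load(open("w2.pkl","rb"))
f=lambda u,v,z:wr(o,M,c,u,v,z)[:2]
P={20:f(372,238,.097),15:f(296,229,.097),10:f(248,276,.097),25:f(418,287,.097)}
idx=f(441,276.5,.094)
a=lambda p,q:np.degrees(np.arctan2(*(q-p)[::-1]))
# axis fit: known geometry, unknown centre+angle
from scipy.optimize import least_squares
for C in (np.array([.5597,-.0143]),np.array([.5605,-.0147]),np.array([.559,-.0135])):
  print(a(C,idx),np.linalg.norm(idx-C),[round((a(C,p)-a(C,idx))/9+n,2)%40 for n,p in P.items()],[np.linalg.norm(p-C).round(4) for p in P.values()])
E
```

```text
-9.065246300009784 0.05281190020792453 [np.float64(25.07), np.float64(25.12), np.float64(24.9), np.float64(25.02)] [np.float64(0.0397), np.float64(0.042), np.float64(0.0403), np.float64(0.041)]
-8.76866677049276 0.051959565018689646 [np.float64(25.16), np.float64(25.22), np.float64(24.94), np.float64(25.03)] [np.float64(0.0393), np.float64(0.0423), np.float64(0.0411), np.float64(0.0402)]
-9.79139521669676 0.053633511497848924 [np.float64(24.98), np.float64(25.08), np.float64(24.96), np.float64(25.0)] [np.float64(0.0398), np.float64(0.0413), np.float64(0.0392), np.float64(0.0418)]
```

Emit:
send_rows --gripper '[0.7,0.7,0.7,0.7,0.7,0.7,0.7,0.7,0.7,0.7,0.7,0.7]' --offset '[[0,0,0],[0,0,0],[0,0,0],[0,0,0],[0,0,0],[0,0,0],[0,0,0],[0,0,0],[0,0,0],[0,0,0],[0,0,0],[0,0,0]]' --delta_rot '[[0,0,5],[0,0,7],[0,0,7],[0,0,7],[0,0,7],[0,0,7],[0,0,7],[0,0,7],[0,0,7],[0,0,7],[0,0,7],[0,0,5]]'

```text
time: 6.42
tcp_pos: [0.5594, -0.0139, 0.103]
tool_rot: [-0.0, 0.988, -0.153, -0.0]
wrist_force: [-4.2, 1.4, 5.7]
width: 0.0464
```

Emit:
send_rows --gripper '[0.7,0.7,0.7,0.7,0.7,0.7,0.7,0.7]' --offset '[[0,0,0],[0,0,0],[0,0,0],[0,0,0],[0,0,0],[0,0,0],[0,0,0],[0,0,0]]' --delta_rot '[[0,0,5],[0,0,5],[0,0,5],[0,0,5],[0,0,5],[0,0,5],[0,0,4],[0,0,0]]'

```text
time: 7.08
tcp_pos: [0.5595, -0.0137, 0.103]
tool_rot: [-0.0, 0.901, -0.434, -0.0]
wrist_force: [-2.6, 2.2, 5.0]
width: 0.0465
```

```bash
python3 - <<'E'
from h import *; from cell import cams; import cv2,pickle
o,M=obs(); c=cams.read_camera("wrist"); pickle.dump((o,M,c),open("w3.pkl","wb")); cv2.imwrite("pics/w3.png",c["image"][:,:,::-1])
E
```

```text
t 7.08 tcp [ 0.5595 -0.0137  0.103 ] psi -51.44 tilt 0.04 F [-2.56  2.21  5.05] M [ 0.343  0.577 -0.011] w 0.0465 j6 127.9
```

View pics/w3.png

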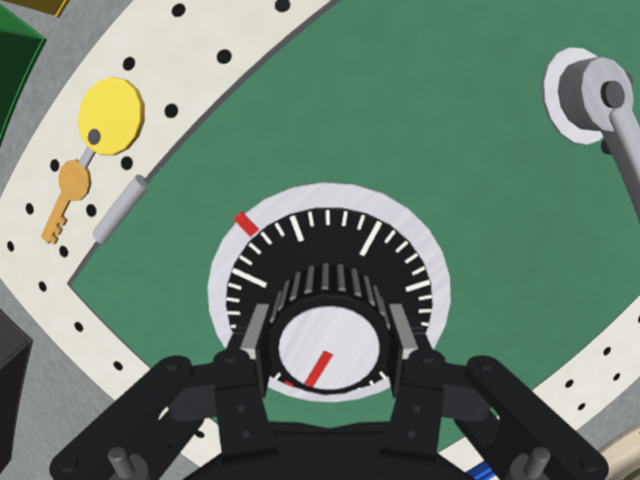

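```bash
python3 - <<'E'
from h import *; import pickle,cv2
o,M,c=pickle.load(open("w3.pkl","rb"))
f=lambda u,v,z:wr(o,M,c,u,v,z)[:2]
P={20:f(372,238,.097),15:f(296,229,.097),10:f(248,276,.097),25:f(418,287,.097)}
idx=f(246,224,.094)
a=lambda p,q:np.degrees(np.arctan2(*(q-p)[::-1]))
for C in (np.array([.5597,-.0143]),np.array([.5605,-.0147]),np.array([.559,-.0135])):
  print(a(C,idx),np.linalg.norm(idx-C),[round(((a(C,p)-a(C,idx))/9+n)%40,2) for n,p in P.items()],[np.linalg.norm(p-C).round(4) for p in P.values()])
i=cv2.imread("pics/w3.png")[170:330,200:400]
cv2.imwrite("pics/w3c.png",cv2.resize(i,None,fx=3.7,fy=3.7,interpolation=cv2.INTER_CUBIC))
E
```

```text
-10.494549463988236 0.053242389715668866 [np.float64(12.4), np.float64(12.55), np.float64(12.47), np.float64(12.38)] [np.float64(0.0394), np.float64(0.041), np.float64(0.0392), np.float64(0.0416)]
-10.223734822461566 0.05238350027318422 [np.float64(12.25), np.float64(12.51), np.float64(12.54), np.float64(12.21)] [np.float64(0.0388), np.float64(0.0401), np.float64(0.0385), np.float64(0.0417)]
-11.192873257843642 0.05408041060687799 [np.float64(12.56), np.float64(12.58), np.float64(12.4), np.float64(12.61)] [np.float64(0.0403), np.float64(0.042), np.float64(0.0397), np.float64(0.0419)]
```

View pics/w3c.png

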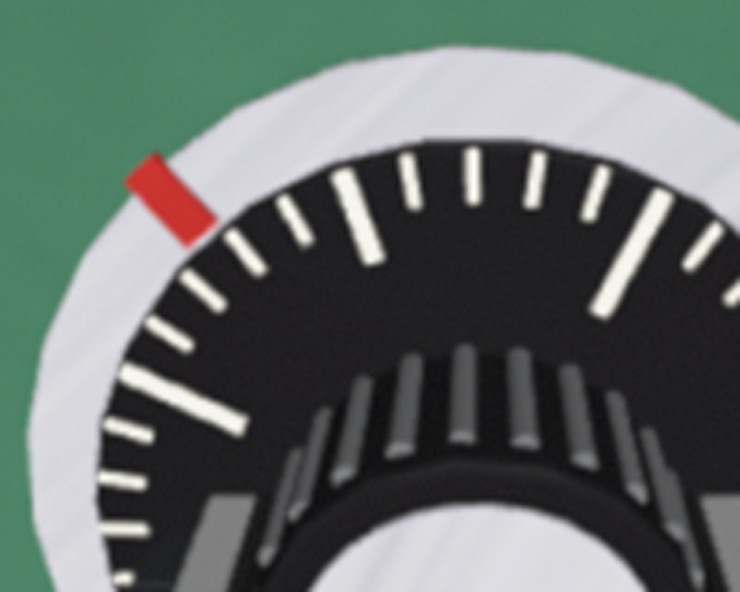

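Emit:
send_rows --gripper '[0.7,0.7,0.7,0.7,0.7]' --offset '[[0,0,0],[0,0,0],[0,0,0],[0,0,0],[0,0,0]]' --delta_rot '[[0,0,2],[0,0,2],[0,0,0],[0,0,0],[0,0,0]]'

```text
time: 7.55
tcp_pos: [0.5596, -0.0137, 0.103]
tool_rot: [-0.0, 0.886, -0.464, -0.0]
wrist_force: [-3.2, 2.5, 5.4]
width: 0.0466
```

```bash
python3 -c "
from h import *; obs()"
```

```text
t 7.55 tcp [ 0.5596 -0.0137  0.103 ] psi -55.23 tilt 0.05 F [-3.16  2.54  5.42] M [ 0.387  0.556 -0.033] w 0.0466 j6 131.7
```

Emit:
send_rows --gripper '[0.7,0.7,0.7,0.7,0.7,0.7,0.7,0.7,0.7,0.7,0.7,0.7]' --offset '[[0,0,0],[0,0,0],[0,0,0],[0,0,0],[0,0,0],[0,0,0],[0,0,0],[0,0,0],[0,0,0],[0,0,0],[0,0,0],[0,0,0]]' --delta_rot '[[0,0,-5],[0,0,-7],[0,0,-7],[0,0,-7],[0,0,-7],[0,0,-7],[0,0,-7],[0,0,-7],[0,0,-7],[0,0,-7],[0,0,-7],[0,0,-5]]'

```text
time: 8.55
tcp_pos: [0.5594, -0.0142, 0.103]
tool_rot: [0.0, 0.976, 0.217, -0.0]
wrist_force: [-4.0, 0.8, 6.4]
width: 0.0465
```

Emit:
send_rows --gripper '[0.7,0.7,0.7,0.7,0.7,0.7,0.7,0.7,0.7,0.7]' --offset '[[0,0,0],[0,0,0],[0,0,0],[0,0,0],[0,0,0],[0,0,0],[0,0,0],[0,0,0],[0,0,0],[0,0,0]]' --delta_rot '[[0,0,-5],[0,0,-5],[0,0,-5],[0,0,-4],[0,0,-3],[0,0,-2],[0,0,-1],[0,0,0],[0,0,0],[0,0,0]]'

```text
time: 9.38
tcp_pos: [0.5595, -0.0144, 0.103]
tool_rot: [0.0, 0.907, 0.421, -0.0]
wrist_force: [-4.1, -0.8, 6.1]
width: 0.0464
```

```bash
python3 - <<'E'
from h import *; from cell import cams; import cv2,pickle
o,M=obs(); c=cams.read_camera("wrist"); pickle.dump((o,M,c),open("w4.pkl","wb")); i=c["image"][:,:,::-1][170:400,190:460]
cv2.imwrite("pics/w4c.png",cv2.resize(i,None,fx=2.5,fy=2.5,interpolation=cv2.INTER_CUBIC))
E
```

```text
t 9.38 tcp [ 0.5595 -0.0144  0.103 ] psi 49.77 tilt 0.02 F [-4.09 -0.78  6.1 ] M [-0.135  0.746  0.016] w 0.0464 j6 26.7
```

View pics/w4c.png

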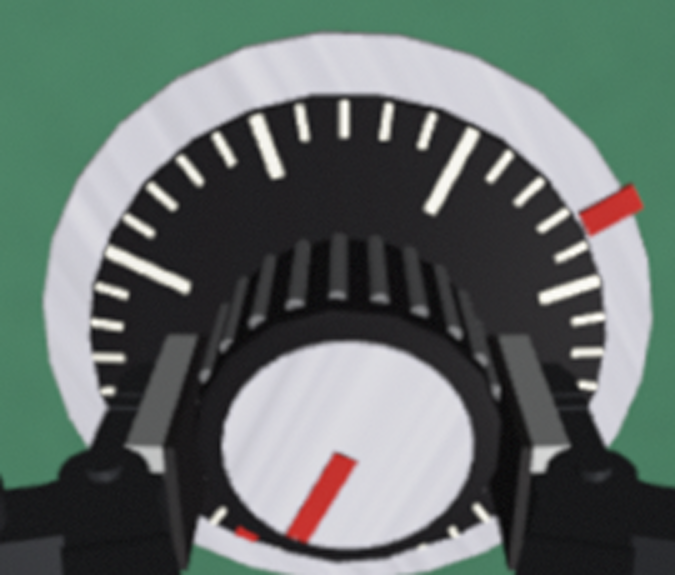

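Emit:
send_rows --gripper '[0.7,0.7,0.7,0.7,0.7]' --offset '[[0,0,0],[0,0,0],[0,0,0],[0,0,0],[0,0,0]]' --delta_rot '[[0,0,-2],[0,0,-1],[0,0,0],[0,0,0],[0,0,0]]'

```text
time: 9.85
tcp_pos: [0.5595, -0.0144, 0.103]
tool_rot: [0.0, 0.896, 0.444, -0.0]
wrist_force: [-3.6, -1.0, 5.2]
width: 0.0464
```

```bash
python3 -c "
from h import *; obs()"
```

```text
t 9.85 tcp [ 0.5595 -0.0144  0.103 ] psi 52.77 tilt 0.02 F [-3.62 -1.03  5.22] M [-0.165  0.665  0.078] w 0.0464 j6 23.7
```

Emit:
send_rows --gripper '[0.7,0.7,0.7,0.7,0.7,0.7,0.7]' --offset '[[0,0,0],[0,0,0],[0,0,0],[0,0,0],[0,0,0],[0,0,0],[0,0,0]]' --delta_rot '[[0,0,4],[0,0,4],[0,0,4],[0,0,4],[0,0,1],[0,0,1],[0,0,0]]'

```text
time: 10.43
tcp_pos: [0.5594, -0.0143, 0.103]
tool_rot: [0.0, 0.954, 0.298, -0.0]
wrist_force: [-5.3, -0.6, 5.8]
width: 0.0466
```

```bash
python3 -c "
from h import *; obs()"
```

```text
t 10.43 tcp [ 0.5594 -0.0143  0.103 ] psi 34.71 tilt 0.01 F [-5.25 -0.62  5.83] M [-0.068  0.77  -0.027] w 0.0466 j6 41.7
```

Emit:
send_rows --gripper '[0.7,0.7]' --offset '[[0,0,0],[0,0,0]]' --delta_rot '[[0,0,1],[0,0,1]]'

```text
time: 10.6
tcp_pos: [0.5594, -0.0143, 0.103]
tool_rot: [0.0, 0.959, 0.282, -0.0]
wrist_force: [-4.9, -1.3, 6.2]
width: 0.0464
```

```bash
python3 -c "
from h import *; obs()"
```

```text
t 10.60 tcp [ 0.5594 -0.0143  0.103 ] psi 32.73 tilt 0.01 F [-4.86 -1.33  6.23] M [-0.007  0.824  0.034] w 0.0464 j6 43.7
```

```bash
cat > feel.py <<'E'
from h import *; from cell import r,cams
L=[]
for k in range(4):
    o=r.get_obs(); L.append([o["ft_torque"][2],o["joint_efforts"][5],o["joint_efforts"][0]])
    if k<3: cams.read_camera("top")
o,M=obs(); psi=np.degrees(np.arctan2(M[1,0],M[0,0]))
print("n %.2f"%(12.45+(psi+51.44)/9),"mean",np.mean(L,0).round(3),np.array(L)[:,:2].round(3).T.tolist())
E
python3 feel.py
```

```text
t 10.75 tcp [ 0.5594 -0.0143  0.103 ] psi 32.76 tilt 0.01 F [-3.91 -0.89  6.88] M [-0.054  0.789 -0.064] w 0.0464 j6 43.7
n 21.81 mean [-0.039 -0.049  0.394] [[0.034, -0.088, -0.038, -0.064], [-0.278, -0.077, 0.141, 0.019]]
```

Emit:
send_rows --gripper '[0.7,0.7]' --offset '[[0,0,0],[0,0,0]]' --delta_rot '[[0,0,1],[0,0,1]]'

```text
time: 10.92
tcp_pos: [0.5594, -0.0143, 0.103]
tool_rot: [0.0, 0.964, 0.265, -0.0]
wrist_force: [-4.7, -0.6, 5.1]
width: 0.0461
```

```bash
python3 feel.py
```

```text
t 11.07 tcp [ 0.5594 -0.0143  0.103 ] psi 30.75 tilt 0.01 F [-5.02 -0.34  6.01] M [ 0.003  0.788 -0.042] w 0.0465 j6 45.7
n 21.58 mean [-0.031 -0.05   0.356] [[-0.045, -0.027, -0.01, -0.042], [-0.28, -0.078, 0.14, 0.018]]
```

Emit:
send_rows --gripper '[0.7,0.7]' --offset '[[0,0,0],[0,0,0]]' --delta_rot '[[0,0,1],[0,0,1]]'

```text
time: 11.23
tcp_pos: [0.5594, -0.0142, 0.103]
tool_rot: [0.0, 0.969, 0.248, -0.0]
wrist_force: [-4.4, -0.4, 5.2]
width: 0.0465
```

```bash
python3 feel.py
```

```text
t 11.38 tcp [ 0.5594 -0.0142  0.103 ] psi 28.75 tilt 0.01 F [-4.14 -0.05  6.14] M [ 0.019  0.776 -0.132] w 0.0466 j6 47.7
n 21.36 mean [-0.093 -0.129  0.41 ] [[-0.038, -0.101, -0.102, -0.132], [-0.331, -0.153, 0.048, -0.083]]
```

Emit:
send_rows --gripper '[0.7,0.7]' --offset '[[0,0,0],[0,0,0]]' --delta_rot '[[0,0,0.5],[0,0,0.5]]'

```text
time: 11.55
tcp_pos: [0.5594, -0.0143, 0.103]
tool_rot: [0.0, 0.971, 0.24, -0.0]
wrist_force: [-3.8, -0.5, 6.2]
width: 0.0465
```

```bash
python3 feel.py
```

```text
t 11.70 tcp [ 0.5594 -0.0142  0.103 ] psi 27.75 tilt 0.01 F [-4.23  0.13  5.89] M [-0.025  0.773 -0.163] w 0.0460 j6 48.7
n 21.25 mean [-0.074 -0.092  0.362] [[-0.002, -0.11, -0.019, -0.163], [-0.179, -0.101, -0.012, -0.077]]
```

Emit:
send_rows --gripper '[0.7,0.7]' --offset '[[0,0,0],[0,0,0]]' --delta_rot '[[0,0,0.5],[0,0,0.5]]'

```text
time: 11.87
tcp_pos: [0.5594, -0.0142, 0.103]
tool_rot: [0.0, 0.973, 0.231, -0.0]
wrist_force: [-4.4, 1.0, 6.0]
width: 0.0464
```

```bash
python3 feel.py
```

```text
t 12.02 tcp [ 0.5594 -0.0142  0.103 ] psi 26.76 tilt 0.01 F [-3.9  -0.55  6.69] M [-0.003  0.786 -0.093] w 0.0466 j6 49.7
n 21.14 mean [-0.064 -0.082  0.335] [[-0.025, -0.059, -0.081, -0.093], [-0.171, -0.091, -0.001, -0.064]]
```

Emit:
send_rows --gripper '[0.7,0.7,0.7]' --offset '[[0,0,0],[0,0,0],[0,0,0]]' --delta_rot '[[0,0,0.5],[0,0,0.5],[0,0,0.5]]'

```text
time: 12.27
tcp_pos: [0.5594, -0.0142, 0.103]
tool_rot: [0.0, 0.976, 0.219, -0.0]
wrist_force: [-4.9, 0.4, 5.6]
width: 0.0465
```

```bash
python3 feel.py
```

```text
t 12.42 tcp [ 0.5594 -0.0142  0.103 ] psi 25.26 tilt 0.01 F [-3.83 -0.78  5.77] M [-0.062  0.768 -0.032] w 0.0465 j6 51.2
n 20.97 mean [-0.036 -0.019  0.234] [[0.036, -0.046, -0.102, -0.032], [-0.109, -0.035, 0.064, 0.003]]
```

Emit:
send_rows --gripper '[0.7,0.7,0.7]' --offset '[[0,0,0],[0,0,0],[0,0,0]]' --delta_rot '[[0,0,0.5],[0,0,0.5],[0,0,0.5]]'

```text
time: 12.67
tcp_pos: [0.5594, -0.0142, 0.103]
tool_rot: [0.0, 0.979, 0.206, -0.0]
wrist_force: [-5.0, -0.6, 5.0]
width: 0.0465
```

```bash
python3 feel.py
```

```text
t 12.82 tcp [ 0.5594 -0.0142  0.103 ] psi 23.78 tilt 0.01 F [-4.59  0.11  5.98] M [-0.001  0.752  0.121] w 0.0462 j6 52.7
n 20.81 mean [0.13  0.119 0.077] [[0.176, 0.124, 0.101, 0.121], [0.061, 0.111, 0.184, 0.12]]
```

Emit:
send_rows --gripper '[0.7]' --offset '[[0,0,0]]' --delta_rot '[[0,0,0.4]]'

```text
time: 12.9
tcp_pos: [0.5594, -0.0142, 0.103]
tool_rot: [0.0, 0.979, 0.203, -0.0]
wrist_force: [-4.4, -0.1, 5.7]
width: 0.0464
```

```bash
python3 feel.py
```

```text
t 13.05 tcp [ 0.5594 -0.0142  0.103 ] psi 23.38 tilt 0.01 F [-4.25  0.07  5.99] M [-0.001  0.803  0.063] w 0.0465 j6 53.1
n 20.76 mean [0.14  0.109 0.046] [[0.237, 0.164, 0.097, 0.063], [0.013, 0.114, 0.177, 0.132]]
```

Emit:
send_rows --gripper '[0.7]' --offset '[[0,0,0]]' --delta_rot '[[0,0,0.5]]'

```text
time: 13.13
tcp_pos: [0.5594, -0.0142, 0.103]
tool_rot: [0.0, 0.98, 0.198, -0.0]
wrist_force: [-4.1, -0.9, 6.5]
width: 0.0465
```

```bash
python3 feel.py
```

```text
t 13.28 tcp [ 0.5594 -0.0142  0.103 ] psi 22.88 tilt 0.02 F [-4.84 -1.    5.35] M [0.039 0.801 0.122] w 0.0462 j6 53.5
n 20.71 mean [0.166 0.125 0.009] [[0.237, 0.188, 0.118, 0.122], [-0.002, 0.13, 0.214, 0.157]]
```

Emit:
send_rows --gripper '[0.3,0,0,0,0,0,0,0,0]' --offset '[[0,0,0],[0,0,0],[0,0,0],[0,0,0],[0,0,0],[0,0,-0.01],[0,0,-0.02],[0,0,-0.02],[0,0,-0.01]]' --delta_rot '[[0,0,0],[0,0,0],[0,0,0],[0,0,0],[0,0,0],[0,0,0],[0,0,0],[0,0,0],[0,0,0]]'

```text
time: 14.03
tcp_pos: [0.5605, -0.0144, 0.1652]
tool_rot: [0.001, 0.98, 0.197, 0.002]
wrist_force: [0.3, 1.1, 0.4]
width: 0.0853
```

Emit:
send_rows --gripper '[1,1,1,1,1,1,1,1,1,1]' --offset '[[0,0,0],[0,0,0],[0,0,0],[0,0,0],[0,0,0],[0,0,0],[0,0,0],[0,0,0],[0,0,0],[0,0,0]]' --delta_rot '[[0,0,-7],[0,0,-7],[0,0,-7],[0,0,-7],[0,0,-7],[0,0,-7],[0,0,-7],[0,0,-7],[0,0,-1],[0,0,0]]' --grip_force 20

```text
time: 14.87
tcp_pos: [0.5597, -0.0143, 0.1625]
tool_rot: [0.0, 0.768, 0.64, 0.0]
wrist_force: [0.5, -0.1, 0.1]
width: 0.0004
```

Emit:
send_rows --gripper '[1,1,1,1,1,1,1]' --offset '[[-0.02,-0.012,0],[-0.025,-0.015,0],[-0.025,-0.015,0],[-0.025,-0.015,0],[-0.02,-0.012,0],[-0.01,-0.006,0],[0,0,0]]' --delta_rot '[[0,0,0],[0,0,0],[0,0,0],[0,0,0],[0,0,0],[0,0,0],[0,0,0]]'

```text
time: 15.45
tcp_pos: [0.4627, -0.1251, 0.1626]
tool_rot: [0.0, 0.769, 0.639, -0.0]
wrist_force: [0.7, -0.1, 0.0]
width: -0.0002
```

```bash
python3 - <<'E'
from h import *; from cell import cams; import cv2,pickle
o,M=obs(); c=cams.read_camera("wrist"); pickle.dump((o,M,c),open("w5.pkl","wb")); cv2.imwrite("pics/w5.png",c["image"][:,:,::-1])
E
```

```text
t 15.45 tcp [ 0.4627 -0.1251  0.1626] psi 79.41 tilt 0.01 F [ 0.7  -0.11  0.05] M [ 0.015 -0.029  0.026] w -0.0002 j6 -18.7
```

View pics/w5.png

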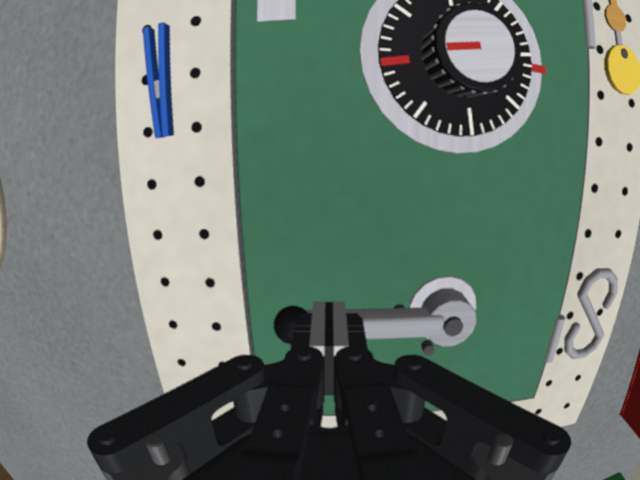

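Emit:
send_rows --gripper '[1,1,1,1,1,1,1,1]' --offset '[[0,0,0.015],[0,0,0.015],[0,0,0.015],[0,0,0.01],[0,0,0.005],[-0.003,0,0],[-0.003,0,0],[-0.003,0,0]]' --delta_rot '[[0,0,0],[0,0,0],[0,0,0],[0,0,0],[0,0,0],[0,0,0],[0,0,0],[0,0,0]]'

```text
time: 16.17
tcp_pos: [0.4625, -0.1329, 0.1029]
tool_rot: [0.001, 0.768, 0.641, 0.0]
wrist_force: [-0.1, -0.5, 0.2]
width: 0.0001
```

Emit:
send_rows --gripper '[1,1,1]' --offset '[[-0.001,0,0],[-0.001,0,0],[-0.001,0,0]]' --delta_rot '[[0,0,0],[0,0,0],[0,0,0]]'

```text
time: 16.42
tcp_pos: [0.4615, -0.1359, 0.1027]
tool_rot: [0.0, 0.768, 0.641, 0.0]
wrist_force: [-0.0, 0.0, 0.4]
width: -0.0001
```

Emit:
send_rows --gripper '[1,1,1]' --offset '[[-0.001,0,0],[-0.001,0,0],[0,0,0]]' --delta_rot '[[0,0,0],[0,0,0],[0,0,0]]'

```text
time: 16.67
tcp_pos: [0.461, -0.1378, 0.1024]
tool_rot: [0.0, 0.768, 0.641, 0.0]
wrist_force: [0.7, 0.4, 0.8]
width: 0.0003
```

Emit:
send_rows --gripper '[1,1,1]' --offset '[[-0.001,0,0],[-0.001,0,0],[0,0,0]]' --delta_rot '[[0,0,0],[0,0,0],[0,0,0]]'

```text
time: 16.92
tcp_pos: [0.4607, -0.1397, 0.1023]
tool_rot: [0.0, 0.768, 0.641, -0.0]
wrist_force: [-0.8, -0.4, -0.4]
width: -0.0004
```

```bash
python3 -c "
from h import *; obs()"
```

```text
t 16.92 tcp [ 0.4607 -0.1397  0.1023] psi 79.69 tilt 0.00 F [-0.78 -0.37 -0.39] M [0.082 0.059 0.034] w -0.0004 j6 -20.7
```

Emit:
send_rows --gripper '[1,1,1]' --offset '[[-0.001,0,0],[-0.001,0,0],[0,0,0]]' --delta_rot '[[0,0,0],[0,0,0],[0,0,0]]'

```text
time: 17.17
tcp_pos: [0.4602, -0.1413, 0.1023]
tool_rot: [-0.0, 0.768, 0.641, 0.0]
wrist_force: [0.2, 3.7, 0.8]
width: 0.0001
```

Emit:
send_rows --gripper '[1,1,1]' --offset '[[-0.001,0,0],[-0.001,0,0],[0,0,0]]' --delta_rot '[[0,0,0],[0,0,0],[0,0,0]]'

```text
time: 17.42
tcp_pos: [0.4597, -0.1434, 0.1023]
tool_rot: [-0.0, 0.768, 0.641, -0.0]
wrist_force: [-0.1, 3.2, 2.0]
width: -0.0003
```

Emit:
send_rows --gripper '[1,1,1]' --offset '[[-0.001,0,0],[-0.001,0,0],[0,0,0]]' --delta_rot '[[0,0,0],[0,0,0],[0,0,0]]'

```text
time: 17.67
tcp_pos: [0.4593, -0.1455, 0.1022]
tool_rot: [-0.0, 0.768, 0.641, -0.0]
wrist_force: [-1.4, 3.5, 0.5]
width: -0.0
```

Emit:
send_rows --gripper '[1,1]' --offset '[[-0.001,0,0],[0,0,0]]' --delta_rot '[[0,0,0],[0,0,0]]'

```text
time: 17.83
tcp_pos: [0.4592, -0.1465, 0.1022]
tool_rot: [-0.0, 0.768, 0.641, -0.0]
wrist_force: [-1.2, 3.8, 1.8]
width: -0.0003
```

Emit:
send_rows --gripper '[1,1]' --offset '[[-0.001,0,0],[0,0,0]]' --delta_rot '[[0,0,0],[0,0,0]]'

```text
time: 18.0
tcp_pos: [0.459, -0.1475, 0.1022]
tool_rot: [-0.0, 0.768, 0.641, -0.0]
wrist_force: [-2.9, 3.7, 1.1]
width: -0.0001
```

Emit:
send_rows --gripper '[1,1,1]' --offset '[[-0.001,0,0],[-0.001,0,0],[0,0,0]]' --delta_rot '[[0,0,-2],[0,0,-2],[0,0,-1]]'

```text
time: 18.25
tcp_pos: [0.4586, -0.1494, 0.1021]
tool_rot: [-0.0, 0.739, 0.674, -0.0]
wrist_force: [-2.3, 3.3, -0.7]
width: -0.0001
```

Emit:
send_rows --gripper '[1,1,1]' --offset '[[-0.001,0,0],[-0.001,0,0],[0,0,0]]' --delta_rot '[[0,0,-2],[0,0,-2],[0,0,0]]'

```text
time: 18.5
tcp_pos: [0.4586, -0.1514, 0.1021]
tool_rot: [-0.0, 0.715, 0.699, -0.0]
wrist_force: [-2.0, 3.6, -0.6]
width: 0.0002
```

```bash
python3 -c "
from h import *; o,M=obs()
p=np.array([.5312,-.1717]); d=np.array(o['tcp_pos'][:2])-p
print(np.hypot(*d), np.degrees(np.arctan2(d[1],d[0])), 'arm ang est if s=.0175:', (np.degrees(np.arctan2(d[1],d[0]))%360)+np.degrees(np.arcsin(.0175/np.hypot(*d)))-169.8)"
```

```text
t 18.50 tcp [ 0.4586 -0.1514  0.1021] psi 88.74 tilt 0.03 F [-2.03  3.63 -0.61] M [ 0.519  0.368 -0.037] w 0.0002 j6 -31.1
0.07540346634786134 164.40598756450757 arm ang est if s=.0175: 8.025832583197428
```

Emit:
send_rows --gripper '[1,1,1,1,1]' --offset '[[-0.0052,-0.001,0],[-0.0052,-0.001,0],[-0.0052,-0.001,0],[-0.0052,-0.001,0],[0,0,0]]' --delta_rot '[[0,0,-4],[0,0,-4],[0,0,-4],[0,0,-4],[0,0,0]]'

```text
time: 18.92
tcp_pos: [0.4564, -0.1732, 0.1022]
tool_rot: [0.0, 0.611, 0.792, -0.0]
wrist_force: [-1.5, 0.8, 0.2]
width: 0.0003
```

Emit:
send_rows --gripper '[1,1,1,1,1,1]' --offset '[[-0.0052,-0.001,0],[-0.0052,-0.001,0],[-0.0052,-0.001,0],[-0.0052,-0.001,0],[-0.0052,-0.001,0],[0,0,0]]' --delta_rot '[[0,0,-4],[0,0,-4],[0,0,-4],[0,0,-4],[0,0,-4],[0,0,0]]'

```text
time: 19.42
tcp_pos: [0.462, -0.199, 0.1023]
tool_rot: [0.0, 0.465, 0.886, -0.0]
wrist_force: [-0.3, 0.2, -0.3]
width: -0.0004
```

```bash
cat > lev.py <<'E'
from h import *; o,M=obs()
p=np.array([.5312,-.1717]); d=np.array(o['tcp_pos'][:2])-p; F=np.array(o["wrist_force"])
th=np.degrees(np.arctan2(d[1],d[0]))%360+np.degrees(np.arcsin(.0175/np.hypot(*d)))-169.8
print("r",np.hypot(*d).round(4),"lever est deg",th.round(1),"rad",np.radians(th).round(3),"F tool",(M.T@F).round(2))
E
python3 lev.py
```

```text
t 19.42 tcp [ 0.462  -0.199   0.1023] psi 124.64 tilt 0.06 F [-0.26  0.16 -0.32] M [ 0.066  0.128 -0.021] w -0.0004 j6 -71.4
r 0.0744 lever est deg 45.4 rad 0.792 F tool [ 0.28 -0.12  0.32]
```

Emit:
send_rows --gripper '[1,1,1,1,1]' --offset '[[-0.0026,-0.0005,0],[-0.0026,-0.0005,0],[-0.0026,-0.0005,0],[-0.0026,-0.0005,0],[-0.0026,-0.0005,0]]' --delta_rot '[[0,0,-2],[0,0,-2],[0,0,-2],[0,0,-2],[0,0,-2]]'

```text
time: 19.83
tcp_pos: [0.4676, -0.2099, 0.1023]
tool_rot: [-0.0, 0.386, 0.922, -0.0]
wrist_force: [-5.8, 1.1, 0.2]
width: -0.0
```

Emit:
send_rows --gripper '[1,1,1,1,1]' --offset '[[-0.0026,-0.0005,0],[-0.0026,-0.0005,0],[-0.0026,-0.0005,0],[-0.0026,-0.0005,0],[0,0,0]]' --delta_rot '[[0,0,-2],[0,0,-2],[0,0,-2],[0,0,-2],[0,0,0]]'

```text
time: 20.25
tcp_pos: [0.4744, -0.2188, 0.1023]
tool_rot: [0.0, 0.321, 0.947, -0.001]
wrist_force: [-2.6, -0.6, -0.4]
width: 0.0002
```

```bash
python3 lev.py
```

```text
t 20.25 tcp [ 0.4744 -0.2188  0.1023] psi 142.52 tilt 0.07 F [-2.58 -0.6  -0.37] M [ 0.061  0.508 -0.007] w 0.0002 j6 -90.2
r 0.0738 lever est deg 63.6 rad 1.109 F tool [ 1.68 -2.04  0.37]
```

Emit:
send_rows --gripper '[1,1,1,1,1]' --offset '[[-0.002,-0.0004,0],[-0.002,-0.0004,0],[-0.002,-0.0004,0],[-0.002,-0.0004,0],[0,0,0]]' --delta_rot '[[0,0,-1.5],[0,0,-1.5],[0,0,-1.5],[0,0,-1.5],[0,0,0]]'

```text
time: 20.67
tcp_pos: [0.48, -0.2246, 0.1023]
tool_rot: [0.0, 0.271, 0.962, -0.0]
wrist_force: [-3.6, -0.6, -1.0]
width: 0.0001
```

Emit:
send_rows --gripper '[1,1,1]' --offset '[[-0.0015,-0.0002,0],[-0.0015,-0.0002,0],[0,0,0]]' --delta_rot '[[0,0,-1],[0,0,-1],[0,0,0]]'

```text
time: 20.92
tcp_pos: [0.4823, -0.2264, 0.1023]
tool_rot: [-0.0, 0.254, 0.967, -0.0]
wrist_force: [-4.5, -0.9, -0.5]
width: -0.0001
```

```bash
python3 lev.py
```

```text
t 20.92 tcp [ 0.4823 -0.2264  0.1023] psi 150.57 tilt 0.04 F [-4.5  -0.86 -0.49] M [-0.119  0.667 -0.01 ] w -0.0001 j6 -98.4
r 0.0733 lever est deg 72.2 rad 1.26 F tool [ 3.5  -2.96  0.49]
```

Estimated at 1.26 rad; creep to the stop in 1 mm steps.

Emit:
send_rows --gripper '[1,1]' --offset '[[-0.001,0,0],[0,0,0]]' --delta_rot '[[0,0,0],[0,0,0]]'

```text
time: 21.08
tcp_pos: [0.4831, -0.2268, 0.1023]
tool_rot: [-0.0, 0.254, 0.967, -0.0]
wrist_force: [-4.8, -0.3, -1.6]
width: 0.0
```

Emit:
send_rows --gripper '[1,1]' --offset '[[-0.001,0,0],[0,0,0]]' --delta_rot '[[0,0,0],[0,0,0]]'

```text
time: 21.25
tcp_pos: [0.4839, -0.2272, 0.1023]
tool_rot: [-0.0, 0.254, 0.967, -0.0]
wrist_force: [-5.0, -0.7, -0.0]
width: -0.0001
```

```bash
python3 lev.py
```

```text
t 21.25 tcp [ 0.4839 -0.2272  0.1023] psi 150.56 tilt 0.04 F [-5.   -0.7  -0.04] M [-0.167  0.879 -0.024] w -0.0001 j6 -98.4
r 0.0729 lever est deg 73.6 rad 1.285 F tool [ 4.01 -3.07  0.05]
```

Emit:
send_rows --gripper '[1,1]' --offset '[[-0.001,0,0],[0,0,0]]' --delta_rot '[[0,0,0],[0,0,0]]'

```text
time: 21.42
tcp_pos: [0.484, -0.2272, 0.1022]
tool_rot: [-0.001, 0.254, 0.967, -0.0]
wrist_force: [-8.4, 0.8, 1.1]
width: 0.0001
```

Emit:
send_rows --gripper '[1,1]' --offset '[[-0.001,0,0],[0,0,0]]' --delta_rot '[[0,0,0],[0,0,0]]'

```text
time: 21.58
tcp_pos: [0.4841, -0.2273, 0.1022]
tool_rot: [-0.002, 0.254, 0.967, 0.0]
wrist_force: [-13.2, 2.1, 4.1]
width: 0.0002
```

```bash
python3 lev.py
```

```text
t 21.58 tcp [ 0.4841 -0.2273  0.1022] psi 150.58 tilt 0.28 F [-13.21   2.07   4.12] M [ 0.283  2.075 -0.009] w 0.0002 j6 -98.3
r 0.0729 lever est deg 73.8 rad 1.288 F tool [12.54 -4.69 -4.06]
```

Stop reached: the force climbs while the tool no longer moves, at about 1.29 rad. Back off, lift clear and check.

Emit:
send_rows --gripper '[1,1,1,1,1,1,1,1,1,1,1,1]' --offset '[[0.002,0,0],[0.004,0,0],[0.006,0,0],[0.008,0,0],[0,0,-0.01],[0,0,-0.03],[0,0,-0.03],[0,0,-0.03],[0,0,-0.02],[0,0,0],[0,0,0],[0,0,0]]' --delta_rot '[[0,0,0],[0,0,0],[0,0,0],[0,0,0],[0,0,0],[0,0,0],[0,0,0],[0,0,0],[0,0,0],[0,0,0],[0,0,0],[0,0,0]]'

```text
time: 22.58
tcp_pos: [0.468, -0.2179, 0.2215]
tool_rot: [-0.001, 0.253, 0.967, 0.0]
wrist_force: [1.3, 0.4, -0.7]
width: 0.0001
```

```bash
python3 - <<'E'
from h import *; from cell import cams; import cv2,pickle
o,M=obs(); c=cams.read_camera("wrist"); pickle.dump((o,M,c),open("w6.pkl","wb")); cv2.imwrite("pics/w6.png",c["image"][:,:,::-1])
E
```

```text
t 22.58 tcp [ 0.468  -0.2179  0.2215] psi 150.68 tilt 0.07 F [ 1.31  0.38 -0.68] M [-0.008 -0.013 -0.032] w 0.0001 j6 -98.8
```

View pics/w6.png

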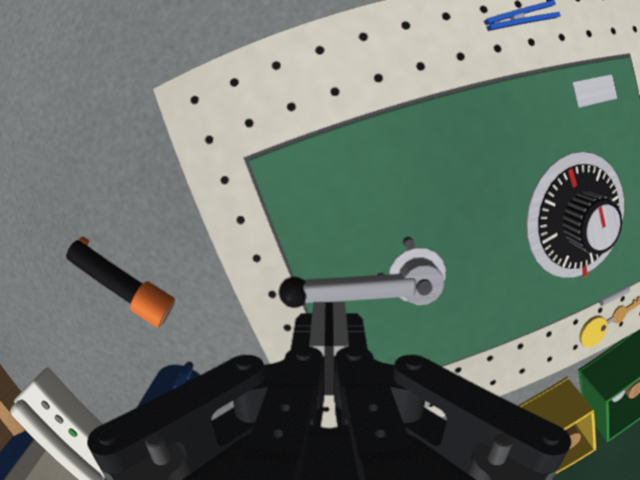

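```bash
python3 - <<'E'
from h import *; import pickle
o,M,c=pickle.load(open("w6.pkl","rb"))
b=wr(o,M,c,293,291,.109)[:2];p=wr(o,M,c,423,286,.12)[:2];d=b-p
print(b,p,np.hypot(*d),(np.degrees(np.arctan2(d[1],d[0]))%360-169.8)*np.pi/180)
from cell import r
print(r.job_done())
E
```

```text
[ 0.48711244 -0.25933656] [ 0.52663285 -0.17165265] 0.09617863770452299 1.3253719055037505
the job is handed in; nothing more can be done
None
```

The cabinet is unlocked, the lever catch is open at its stop, and I handed the job in at about 22.6 s of the 72 s. `job_done()` reports no verdict, so the result rests on the checks below.

- **Dialling:** I gripped the knob and turned clockwise from about 30.7 to 12.0, anticlockwise to 24.0, then clockwise in small steps. The resistance rose to about 0.17 N m near 20.7, and I stopped there. On the way, between about 21.4 and 21.1, the torque readings shifted slightly without a clear cause. My starting numbers from the two cameras differed by about 0.2 mark, so I set 12 and 24 from close views of the index.
- **Lever:** It went past its 0.06 rad block at only about 4 N, which confirmed the bolt had dropped. I pushed it to the stop, where the highest reading I took was about 14 N against the 25 N limit.
- **Last checks:** The final picture puts the lever at about 1.33 rad and the contact position at about 1.29 rad. These agree with the 1.3 rad stop within measuring error. The robot is clear of everything, with about zero wrist force.
- **Bystanders:** I moved none on purpose. In the last picture, the clothespin, fob and torch look undisturbed and the mug is only partly in view. The hook last looked in place just before the lever push. I did not look at the bowl or padlock again after the first picture; the arm stayed well away from both.

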